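# Pack the ink bottle, shut the paint box and pin it

### The job

Pack up the wooden paint box: stand the square ink bottle from the table upright in the empty plastic tray in the back row of the box, close the lid fully down over it, and then lock the lid by pushing the loose brass pin through the keeper and the lid's tongue until its head is home against the keeper. Keep the bottle upright, and leave the jar and tin already in the back row, and the glass and the bowl on the table, where they stand.

Things in the scene. Friction and masses are not known exactly. Their poses are not given: they have to be found in the camera images.
- paint_box: Fixed open beech box, 185 (x) x 250 (y) x 62 mm high, walls 10, floor 6 mm. Origin: centre of underside; x points from the front (brass keeper) to the hinged back, z up. Pan rack in the front half, top 20 mm up; at x = 6 to 13 mm a rail, top 24 mm up; behind it 3 bays centred at x = 47.5, y = -75, 0, 75 mm (strips between, tops 12 mm up): tray, round jar and square tin in any order.
- lid (a joint): Lid angle, rad: 0 shut, 1.27 the stop of its stays. Starts 1.12 to 1.22 open, leaning over the back row: the bays are reached only with the gripper tilted, coming forward and down from the front. Stiff friction hinges: it stays where it is left, neither falls nor springs, and is pushed down at the front part of its outer face with 1 to 4 N.
- lid_hinge (a point): Middle of the lid's hinge axis, on the box's top back edge, 92.5 mm behind the box's origin and 62 mm above the table; axes as the box's, hinge axis along y. The lid's underside runs from here 185 mm towards the front, raised by the lid angle.
- lid_lip (a point): Middle of the lid's front edge on its outer (top) face; moves with the lid. Panel 185 x 250 x 10 mm. A brass strap (26 wide, 3 mm thick) lies on that face back to 25 mm from the edge; the brass tongue (26 wide, 4 mm thick) hangs from it 7 to 11 mm in front of the edge, to 30.5 mm below the panel's underside, with a 15 mm hole.
- keeper_hole (a point): Centre of the 15 mm hole in the outer plate (44 wide, 34 high, 4 mm thick) of the brass keeper, on its outer face: 110.5 mm in front of the box's origin, 44 mm above the table. Axes as the box's; the pin goes in along +x. Behind it, lid shut: tongue's hole 7 to 11 mm in, then a 15 mm hole through the front wall 18 to 28 mm in.
- tray: Empty white plastic drip tray, fixed in one bay of the back row, 54 x 54 mm outside, rim 8 mm high, wall and base 3 mm: inside 48 x 48 mm. Origin: centre of its underside, on the box floor (6 mm above the table); its sides are parallel to the box's.
- bottle: Squat square amber glass ink bottle with round black cap (26 mm wide), standing on the table left or right of the box (the pin is on the other side): body 40 x 40 x 34 mm high, 48 mm with cap, 90 to 180 g. Origin: centre of underside, z up, x and y square to its sides. Standing in the tray it clears the shut lid by 5 mm.
- pin: Loose brass pin lying level on the table: shank 12 mm thick, 34 mm long, last 8 mm tapered to 6 mm; flat head 24 long x 28 wide x 12 mm thick; 90 g. Origin: on its axis at the shoulder between shank and head (6 mm above the table as it lies); x along the shank to the tip, so the head spans x = 0 to -24 mm; y across the head's width.
- round_jar: Bystander in the back row: round grey plastic jar with a black lid, 42 mm wide, 45 mm high. Origin: centre of its underside. To be left standing.
- square_tin: Bystander in the back row: square aluminium tin with a lid, 45 x 45 mm, 42 mm high. Origin: centre of its underside. To be left standing.
- glass_jar: Bystander: empty green water glass, 72 mm wide, 95 mm high, on the table beside the box. Origin: centre of its underside.
- bowl: Bystander: white bowl, 90 mm wide, 45 mm high, on the table beside the box. Origin: centre of its underside.

How it is judged:
By the outcome, as a careful person would: the job done as asked, in the order asked, and still so for the second after the job is handed in, with the robot touching nothing.
It also fails if it takes over 72 s, if anything falls off the work surface, if the arm or the gripper's body presses on something with over 40 N, if the wrist force passes 120 N, or if a joint passes its speed limit or range.

### The arm

A 6-joint arm with a two-finger parallel gripper is mounted at the origin on the work surface. World frame = base frame: x ahead of the robot, y to its left, z up, the work surface at z = 0. Lengths are in m, angles in rad, forces in N, time in s.
With the tool pointing down it reaches from about 0.325 to 1 m from the base axis. Payload 5.1 kg.
Tool frame: the origin (TCP) lies at the very end of the fingers, on their centre line; the grasp point (between the pads) lies 19 mm behind it (arm.grasp_offset is the z of the grasp point in the tool frame, in m); z points along the fingers, y is the line along which they close (so a half turn about z gives the same grasp; the last joint's range is limited). The gripper opens to 85 mm and grips with 20 to 120 N. Pads are 22 mm wide; open, the fingers measure 114 mm over their backs; the gripper's body (76 mm by 85 mm) begins 54 mm behind the grasp point. The pads swing forward as they close: fully open they stand 13 mm farther back than shut.
Start: joints at [-1.421, 0.124, 1.65, -0, 1.367, -0.083], TCP at [0.15, -0.632, 0.231] pointing down, gripper open.
Joint ranges: [-2.61, 2.61], [-1.02, 2.33], [0.03, 2.71], [-1.35, 4.49], [0.32, 2.68], [-2.91, 2.91]. Speed limits (rad/s): [2.57, 2.57, 3.14, 3.14, 3.14, 3.14].

### API

Orientations are given as a unit quaternion [w, x, y, z].
In Python, from bench import arm gives the robot as it stands.
- The arm moves only by the shell command python3 inch.py 'ROWS' [FORCE]. ROWS is one flat JSON list of numbers that holds 1 to 12 rows one after another, with no inner brackets; each row has 5 numbers: the opening from 0.0 (shut) to 1.0 (fully open), then dx, dy, dz in cm, then a turn about the tool's z in units of 0.1 rad; each row shifts and turns the commanded pose from where the row before left it, along the tool's axes as they then stand; what a row does not reach is not made up. A row lasts 1/12 s, in which the tool goes at most 0.0417 m and 0.125 rad, less where a joint would pass 70% of its speed; a pose out of reach is approached as far as the arm can. The fingers move at their own pace and stop on an object; FORCE is the grip in N (left out, the last holds). Time passes only in rows, so rows that do not move let the fingers close. It prints the time, the measured TCP pose, the force, the opening and the grip force at its end. Input that does not fit is refused with a message, and nothing moves.
- arm.sense(): the state, without advancing time (a new reading comes with each control period).
- arm.grab_frame(name): name is "scene" or "top" or "wrist"; returns a dict with "img" (480x640x3 uint8, blue, green, red), "vertical_fov" (degrees; the focal length in pixels is half the picture's height over the tangent of half this angle, whatever the lens; pixels are square), "cx", "cy" (the principal point, pixels), "rvec" (rotation vector, rad) and "tvec" (3), from world to camera coordinates, as OpenCV has them; the wrist camera has in their place "T_tool_cam" (4x4, takes a point from camera to tool coordinates, whose origin is the TCP and whose axes are the flange's). Camera axes: x right, y down, z forward; pixel columns grow to the right and rows downward; lengths in m; the calibration is good to about 2 mm. A picture is of the moment at which its call begins: read the wrist's pose just before it. There is no depth.
- arm.close_job(): hands the job in; it is judged then, once.
The state is a dict: "clock": time; "joint_pos": joint angles; "joint_vel": joint speeds; "effort": joint torques, N m; "eef_pos": TCP position; "tool_rot": TCP orientation; "force": force on the tool from outside, world axes, zero at the start; "ft_torque": the same for the moment, N m; "grip_width": opening from 0.0 (shut) to 1.0 (fully open); "grip_force": force on a finger pad.
Only numpy, scipy, OpenCV 4.12 (cv2) and the standard library are available. Lean on these libraries where they do the work, as an engineer would, in place of code of your own. Each camera call takes 0.05 s, during which the arm holds its last target. There are 200 camera calls.

## Working session

There is one attempt and no reset: what is moved stays moved. The work goes in short steps, Python scripts to look and compute and a shell command to move; the robot and the scene stay as the last step left them, time stands still between calls to the robot, and variables do not carry over. Pictures are saved under pics/ and viewed, at most 10 in all, crops included, and the job is handed in when it is done.

```bash
ls; mkdir -p pics; cat > h.py <<'E'
import numpy as np, cv2
from bench import arm
from scipy.spatial.transform import Rotation as R
def cam(name):
    s=arm.sense(); f=arm.grab_frame(name); im=f["img"]
    fl=im.shape[0]/2/np.tan(np.radians(f["vertical_fov"])/2)
    K=np.array([[fl,0,f["cx"]],[0,fl,f["cy"]],[0,0,1.]])
    if "rvec" in f:
        Rm=cv2.Rodrigues(np.array(f["rvec"],float))[0]; t=np.array(f["tvec"],float).ravel()
    else:
        q=s["tool_rot"]; T=np.eye(4); T[:3,:3]=R.from_quat([q[1],q[2],q[3],q[0]]).as_matrix(); T[:3,3]=s["eef_pos"]
        W=np.linalg.inv(T@np.array(f["T_tool_cam"])); Rm=W[:3,:3]; t=W[:3,3]
    return dict(im=im,K=K,R=Rm,t=t)
def ray(c,uv):
    d=c["R"].T@np.linalg.inv(c["K"])@np.array([uv[0],uv[1],1.]); return -c["R"].T@c["t"],d/np.linalg.norm(d)
def onz(c,uv,z):
    o,d=ray(c,uv); return o+d*(z-o[2])/d[2]
def tri(c1,u1,c2,u2):
    o1,d1=ray(c1,u1);o2,d2=ray(c2,u2)
    A=np.stack([d1,-d2],1); s=np.linalg.lstsq(A,o2-o1,rcond=None)[0]
    p,q=o1+d1*s[0],o2+d2*s[1]; return (p+q)/2,np.linalg.norm(p-q)
def proj(c,p):
    v=c["K"]@(c["R"]@np.array(p)+c["t"]); return v[:2]/v[2]
def toolR():
    q=arm.sense()["tool_rot"]; return R.from_quat([q[1],q[2],q[3],q[0]]).as_matrix()
E
python3 - <<'E'
from h import *
for n in("scene","top"):
    c=cam(n); cv2.imwrite(f"pics/{n}0.png",c["im"]); print(n,-c["R"].T@c["t"],c["R"][2],c["K"][0,0])
s=arm.sense();print(s)
print(toolR())
E
```

```text
bench.py
inch.py
pics
 42 bench.py
 61 inch.py
103 total
scene [0.27573193 0.76500035 0.73304797] [ 0.28397372 -0.73307031 -0.61803467] 525.8519018095158
top [ 0.41551668 -0.02244961  0.82867679] [ 0.25147113  0.01252748 -0.96778372] 443.3278081076148
{'clock': 0.1, 'joint_pos': array([-1.42061061e+00,  1.24462061e-01,  1.65155593e+00, -5.25896831e-06,
        1.36749591e+00, -8.25966320e-02]), 'joint_vel': array([ 0.0006558 ,  0.00071752, -0.00300314,  0.00058801, -0.00092143,
       -0.00145774]), 'effort': array([-1.24852882e-04, -4.24930036e+01, -3.66655648e+01, -6.90442698e-05,
        4.00102683e-03, -7.80928644e-06]), 'eef_pos': array([ 0.14983436, -0.63192109,  0.23015066]), 'tool_rot': array([-9.59988273e-04,  9.93233670e-01,  1.16129036e-01, -3.50310094e-05]), 'force': array([-0.14045699,  0.53894334,  0.25019545]), 'ft_torque': array([-0.00257107, -0.04888541,  0.04044777]), 'grip_force': 0.0, 'grip_width': 0.9970627281559422}
[[ 9.73028091e-01  2.30686470e-01 -2.92552982e-04]
 [ 2.30686605e-01 -9.73026251e-01  1.89884912e-03]
 [ 1.53377070e-04 -1.91512159e-03 -9.99998154e-01]]
```
Note rows turn only about tool z. How to tilt? "a turn about the tool's z in rad"... "the bays are reached only with the gripper tilted". Hmm, rows only have 5 numbers. Then tilt isn't possible through rows... "a pose out of reach is approached as far as the arm can" Hmm. Let's look. Perhaps the tilt could be... Let's see the scene.

View pics/scene0.png

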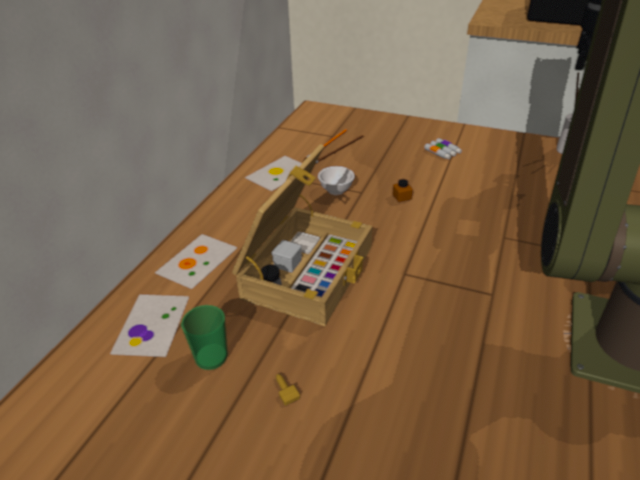

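View pics/top0.png

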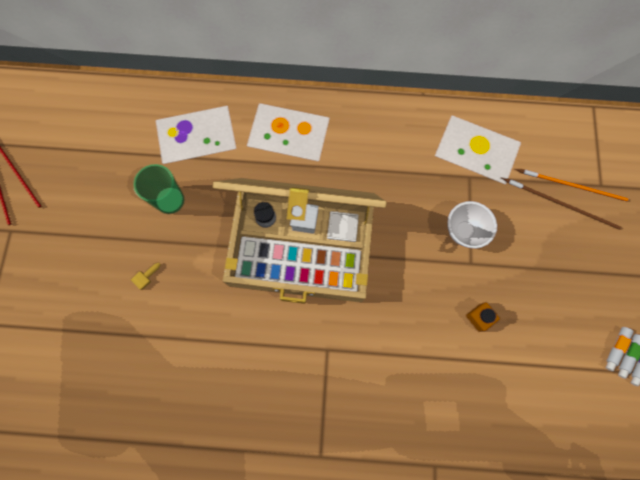

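```bash
python3 - <<'E'
from h import *
c=cam("top"); s=cam("scene")
for n,u,z in [("bottlecap",(488,316),.048),("bottle",(485,317),.034),("pinhead",(141,281),.012),("pintip",(158,266),.006),("tray",(344,226),.014),("keeper",(293,296),.05),("glass base",(170,199),0.),("bowl",(472,225),.03),("boxFL",(226,283),.062),("boxFR",(367,298),.062),("boxBR",(373,205),.062),("boxBL",(242,190),.062),("lidL",(215,185),.232),("lidR",(384,204),.232)]:
    print(n,onz(c,u,z).round(3))
print(tri(c,(488,316),s,(403,184)),tri(c,(141,281),s,(288,391)))
E
```

```text
bottlecap [ 0.507 -0.325  0.048]
bottle [ 0.506 -0.325  0.034]
pinhead [0.529 0.303 0.012]
pintip [0.56  0.278 0.006]
tray [ 0.662 -0.067  0.014]
keeper [0.516 0.017 0.05 ]
glass base [0.697 0.279 0.   ]
bowl [ 0.677 -0.307  0.03 ]
boxFL [0.529 0.135 0.062]
boxFR [ 0.521 -0.111  0.062]
boxBR [ 0.691 -0.115  0.062]
boxBL [0.703 0.127 0.062]
lidL [0.644 0.133 0.232]
lidR [ 0.633 -0.11   0.232]
(array([ 0.50766683, -0.32995105,  0.03583582]), np.float64(0.0006602544516528943)) (array([0.53102458, 0.30457637, 0.00950955]), np.float64(0.004196012004442504))
```

The manual's scale: shifts go in cm and turns go in units of 0.1 rad. Converting my numbers, -0.018 m is -1.8, 0.035 m is 3.5.

```bash
python3 inch.py '[1, 3.5, -1.8, 0, 0, 1, 3.5, -1.8, 0, 0, 1, 3.5, -1.8, 0, 0, 1, 3.5, -1.8, 0, 0, 1, 3.5, -1.8, 0, 0, 1, 3.5, -1.8, 0, 0, 1, 3.5, -1.8, 0, 0, 1, 3.5, -1.8, 0, 0, 1, 3.5, -1.8, 0, 0, 1, 3.5, -1.8, 0, 0, 1, 3.5, -1.8, 0, 0, 1, 3.5, -1.8, 0, 0]' 40
python3 - <<'E'
from h import *
c=cam("wrist"); cv2.imwrite("pics/w1.png",c["im"]); print(-c["R"].T@c["t"],c["R"][2]); print(toolR().round(3),arm.sense()["eef_pos"],arm.sense()["joint_pos"])
print(proj(c,[.507,-.328,.048]))
E
```

```text
clock: 1.2
eef_pos: [0.5099, -0.3238, 0.2312]
tool_rot: [0.0, 0.993, 0.116, -0.0]
force: [0.2, -1.0, -0.7]
grip_width: 1.001
grip_force: 0.0
[ 0.58286481 -0.30555003  0.37421939] [-0.28630728 -0.06805462 -0.9557179 ]
[[ 0.972  0.235  0.004]
 [ 0.235 -0.972  0.004]
 [ 0.004 -0.003 -1.   ]] [ 0.51430555 -0.3192205   0.23120293] [-0.64645595  0.02575177  1.75415668  0.00515267  1.36086672  0.68564076]
[324.34309369 216.49118703]
```

View pics/w1.png

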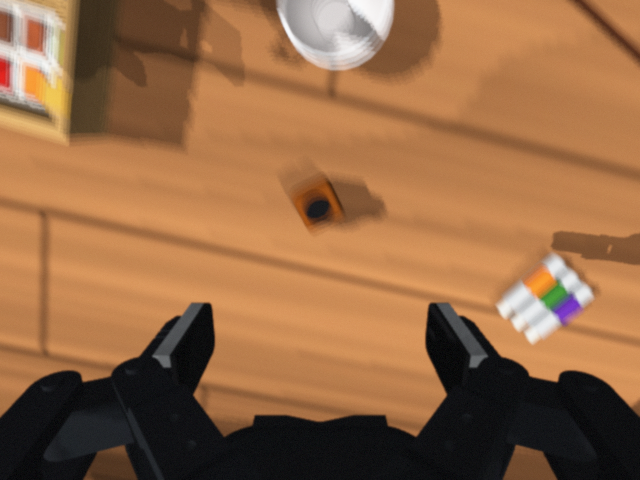

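```bash
cat >> h.py <<'E'
def bottle(c,show=None):
    h=cv2.cvtColor(c["im"],cv2.COLOR_BGR2HSV); ii=c["im"].astype(int)
    m=(((h[...,1]>205)&(h[...,2]>60)&(h[...,0]<18))|(ii.max(2)<45)).astype(np.uint8)
    u=proj(c,[.507,-.328,.034]) if show is None else show
    w=np.zeros_like(m); cv2.circle(w,tuple(int(x) for x in u),60,1,-1); m&=w
    m=cv2.morphologyEx(m,cv2.MORPH_OPEN,np.ones((3,3)))
    cs=max(cv2.findContours(m,0,2)[0],key=cv2.contourArea)
    k=((ii.max(2)<45)&(w>0)&(m>0)).astype(np.uint8)
    kc=max(cv2.findContours(k,0,2)[0],key=cv2.contourArea)
    return m,cs,cv2.minEnclosingCircle(kc)
E
python3 - <<'E'
from h import *
c=cam("wrist");c=cam("wrist")
t=cam("top"); s=cam("scene")
for n,k in(("w",c),("t",t),("s",s)):
    u=proj(k,[.507,-.328,.034]).astype(int); print(n,u)
    globals()["crop"+n]=cv2.resize(k["im"][u[1]-50:u[1]+50,u[0]-65:u[0]+65],None,fx=4,fy=4,interpolation=cv2.INTER_NEAREST)
m,cs,kc=bottle(c); r=cv2.minAreaRect(cs); print(r,kc)
print([onz(c,p,.017).round(4) for p in cv2.boxPoints(r)], onz(c,kc[0],.048))
print(arm.sense()["eef_pos"])
o=cropw; mm=cv2.resize(m[:, :]*255,None,fx=1,fy=1)
u=proj(c,[.507,-.328,.034]).astype(int)
b=((cv2.boxPoints(r)-u+[65,50])*4).astype(int); cv2.polylines(o,[b],True,(0,255,0),1)
cv2.imwrite("pics/b2.png",o)
E
```

```text
w [326 215]
t [486 316]
s [402 185]
((322.4999694824219, 213.0), (41.59086608886719, 40.24921798706055), 63.43495178222656) ((323.0, 217.63636779785156), 13.092275619506836)
[array([ 0.5083, -0.2961,  0.017 ]), array([ 0.5342, -0.3266,  0.017 ]), array([ 0.5021, -0.3542,  0.017 ]), array([ 0.4748, -0.3232,  0.017 ])] [ 0.5079766  -0.32455865  0.048     ]
[ 0.50861302 -0.32526008  0.23099523]
```

View pics/b2.png

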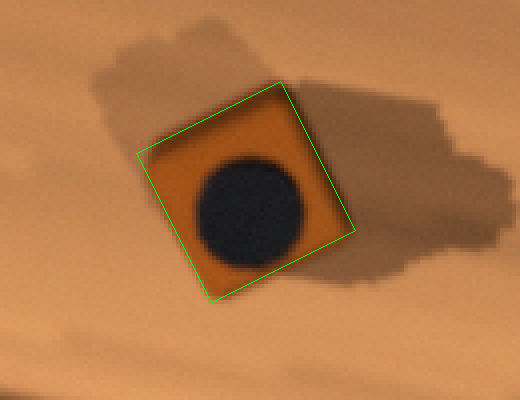

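Converted, 0.037 m is 3.7, 0.034 m is 3.4, -0.118 rad is -1.18.

```bash
python3 inch.py '[1, 0, 0, 3.7, -1.18, 1, 0, 0, 3.7, -1.18, 1, 0, 0, 3.7, -1.17, 1, 0, 0, 3.7, -1.17, 1, 0, 0, 3.7, 0, 1, 0, 0, 3.4, 0, 1, 0, 0, 0, 0, 0.3, 0, 0, 0, 0, 0.3, 0, 0, 0, 0, 0.3, 0, 0, 0, 0, 0.3, 0, 0, 0, 0, 0.3, 0, 0, 0, 0]' 40
```

```text
clock: 2.45
eef_pos: [0.5107, -0.3271, 0.0159]
tool_rot: [0.003, 0.939, 0.344, 0.001]
force: [-1.5, 0.1, 6.7]
grip_width: 0.457
grip_force: 42.7
```

```bash
python3 - <<'E'
from h import *
s=arm.sense(); print(s["eef_pos"],s["grip_width"],toolR().round(3))
c=cam("top")
# box: brass keeper/pin/pan colours masks for later
h=cv2.cvtColor(c["im"],cv2.COLOR_BGR2HSV)
cv2.imwrite("pics/boxtop.png",cv2.resize(c["im"][170:310,120:400],None,fx=2.8,fy=2.8,interpolation=cv2.INTER_CUBIC))
E
```

```text
[ 0.51066581 -0.32707401  0.01591833] 0.45674845302725914 [[ 0.763  0.646  0.004]
 [ 0.646 -0.763 -0.004]
 [ 0.001  0.006 -1.   ]]
```

View pics/boxtop.png

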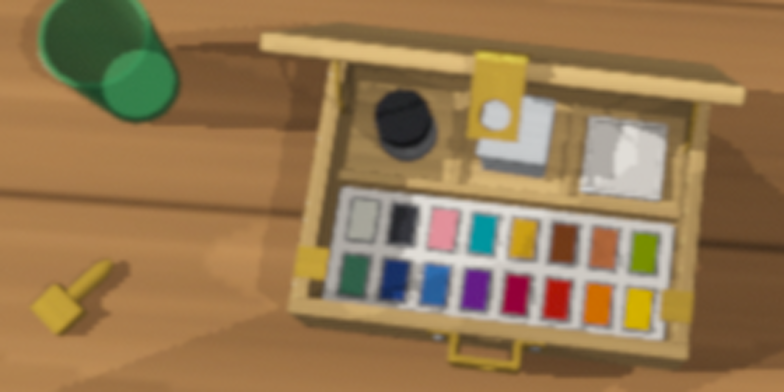

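```bash
python3 - <<'E'
from h import *
c=cam("top")
f=lambda x,y:(x/2.8+120,y/2.8+170)
def seg(a,b,z):
    p,q=onz(c,f(*a),z),onz(c,f(*b),z); d=p-q; print(p.round(4),q.round(4),np.linalg.norm(d).round(4),np.degrees(np.arctan2(-d[0],d[1])).round(2))
seg((345,188),(675,226),.02); seg((330,298),(663,338),.02); seg((291,316),(688,358),.062)
seg((590,117),(667,124),.014); seg((582,190),(661,199),.014)
w=(c["im"].min(2)>150).astype(np.uint8)
# tray mask
x0,y0=f(570,105);x1,y1=f(680,210); m=np.zeros_like(w); m[int(y0):int(y1),int(x0):int(x1)]=w[int(y0):int(y1),int(x0):int(x1)]
m=cv2.morphologyEx(m,cv2.MORPH_CLOSE,np.ones((7,7)))
r=cv2.minAreaRect(np.argwhere(m)[:,::-1].astype(np.float32)); print(r, onz(c,r[0],.012))
E
```

```text
[0.6243 0.122  0.02  ] [ 0.6144 -0.1013  0.02  ] 0.2235 -2.56
[0.5489 0.1234 0.02  ] [ 0.5385 -0.0968  0.02  ] 0.2205 -2.72
[0.529  0.1387 0.062 ] [ 0.5208 -0.109   0.062 ] 0.2478 -1.89
[ 0.6888 -0.0398  0.014 ] [ 0.6877 -0.0931  0.014 ] 0.0533 -1.23
[ 0.6363 -0.0376  0.014 ] [ 0.634  -0.0915  0.014 ] 0.0539 -2.52
((342.2475280761719, 226.02476501464844), (28.756574630737305, 26.6669979095459), 5.710593223571777) [ 0.66239381 -0.06374144  0.012     ]
```

Converted, -0.04 m is -4, -0.02 m is -2, 0.125 rad is 1.25.

```bash
python3 inch.py '[0.3, 0, 0, -2, 0, 0.3, 0, 0, -4, 1.25, 0.3, 0, 0, -4, 1.25, 0.3, 0, 0, 0, 1.25, 0.3, 0, 0, 0, 1.25, 0.3, 0, 0, 0, 1.25, 0.3, 0, 0, 0, 1.2, 0.3, 0, 0, 0, 0]' 60
```

```text
clock: 3.22
eef_pos: [0.509, -0.3254, 0.1133]
tool_rot: [0.0, 1.0, -0.022, 0.001]
force: [-0.5, -0.2, -1.3]
grip_width: 0.455
grip_force: 62.5
```

```bash
python3 inch.py '[0.3, 0, 0, 4, 0, 0.3, 0, 0, 4, 0, 0.3, 0, 0, 1.45, 0, 0.3, 0, 0, 0.2, 0, 0.3, 0, 0, 0, 0, 1, 0, 0, 0, 0, 1, 0, 0, 0, 0, 1, 0, 0, -4, 0, 1, 0, 0, -4, 0, 1, 0, 0, -4, 0, 1, 0, 0, -4, 0]' 40
python3 - <<'E'
from h import *
c=cam("wrist"); c=cam("wrist")
m,cs,kc=bottle(c); r=cv2.minAreaRect(cs); print(r, onz(c,kc[0],.048),[onz(c,p,.017).round(4) for p in cv2.boxPoints(r)])
t=cam("top"); m,cs,kc=bottle(t); print(onz(t,kc[0],.048), tri(c,bottle(c)[2][0],t,kc[0]))
print(arm.sense()["joint_pos"],arm.sense()["eef_pos"])
E
```

```text
clock: 4.13
eef_pos: [0.5088, -0.3254, 0.1787]
tool_rot: [0.0, 1.0, -0.021, 0.001]
force: [0.0, 0.0, 0.3]
grip_width: 0.997
grip_force: 0.0
((315.5, 224.0), (44.0, 43.0), 90.0) [ 0.50990891 -0.32545044  0.048     ] [array([ 0.5279, -0.3073,  0.017 ]), array([ 0.5263, -0.3452,  0.017 ]), array([ 0.4856, -0.3441,  0.017 ]), array([ 0.4873, -0.3048,  0.017 ])]
[ 0.5068717  -0.32442584  0.048     ] (array([ 0.50798017, -0.32587786,  0.04283017]), np.float64(0.0014607201257821323))
[-6.57847073e-01  5.85815921e-02  1.80318159e+00 -7.25626195e-06
  1.26784487e+00  9.54521014e-01] [ 0.51147762 -0.32746544  0.18284068]
```

```bash
python3 inch.py '[1, 2.9, -2.35, -1.7, 0, 1, 2.9, -2.35, -1.7, 0, 1, 2.9, -2.35, -1.7, 0, 1, 2.9, -2.35, -1.7, 0, 1, 2.9, -2.35, -1.7, 0, 1, 2.9, -2.35, -1.7, 0, 1, 2.9, -2.35, -1.7, 0, 1, 2.9, -2.35, -1.7, 0, 1, 2.9, -2.35, -1.7, 0, 1, 2.9, -2.35, -1.7, 0, 1, 2.9, -2.35, -1.7, 0, 1, 2.9, -2.35, -1.7, 0]'
python3 inch.py '[1, 4, 0, 0, 0, 1, 4, 0, 0, 0, 1, 4, 0, 0, 0, 1, 4, 0, 0, 0]'; python3 -c "
from h import *
print(arm.sense()['joint_pos'],arm.sense()['eef_pos'],toolR().round(3))"
```

```text
clock: 5.28
eef_pos: [0.8692, -0.057, 0.3791]
tool_rot: [-0.0, 1.0, -0.021, -0.001]
force: [1.2, -0.7, 0.1]
grip_width: 0.998
grip_force: 0.0
clock: 5.62
eef_pos: [0.9783, -0.0628, 0.375]
tool_rot: [0.0, 1.0, -0.021, 0.006]
force: [1.1, -0.7, 1.1]
grip_width: 1.0
grip_force: 0.0
[-1.18999787e-01  1.08397649e+00  5.92414326e-02  6.76769772e-04
  1.98569305e+00  1.49346360e+00] [ 0.97828352 -0.06281457  0.37501325] [[ 0.999 -0.041  0.013]
 [-0.041 -0.999 -0.001]
 [ 0.013  0.    -1.   ]]
```

Converted, -0.037 m is -3.7, -0.005 m is -0.5.

```bash
python3 inch.py '[1, -0.5, -3.7, 0, 0, 1, -0.5, -3.7, 0, 0, 1, 0, 0, 0, 0]'; python3 -c "
from h import *
print(arm.sense()['joint_pos'],arm.sense()['eef_pos'],toolR().round(3))"
python3 inch.py '[1, 4, 0, 0, 0, 1, 4, 0, 0, 0, 1, 4, 0, 0, 0, 1, 4, 0, 0, 0]'; python3 -c "
from h import *
print(arm.sense()['joint_pos'],arm.sense()['eef_pos'],toolR().round(3))"
```

```text
clock: 5.87
eef_pos: [0.972, 0.02, 0.3643]
tool_rot: [-0.002, 1.0, -0.017, 0.0]
force: [-1.1, 1.3, 1.5]
grip_width: 1.0
grip_force: 0.0
[-0.03546871  0.99984363  0.21812755  0.00330256  1.92342342  1.56986836] [0.97200233 0.01999801 0.36426234] [[ 0.999 -0.033  0.   ]
 [-0.033 -0.999  0.003]
 [ 0.    -0.003 -1.   ]]
clock: 6.2
eef_pos: [1.0203, 0.004, 0.3317]
tool_rot: [-0.001, 0.999, -0.021, 0.044]
force: [-0.0, -0.8, -0.1]
grip_width: 0.998
grip_force: 0.0
[-0.0498024   1.14690601  0.02878611  0.00453456  1.8775207   1.56376234] [1.02032546 0.00400227 0.33170572] [[ 0.995 -0.041  0.088]
 [-0.041 -0.999 -0.   ]
 [ 0.088 -0.004 -0.996]]
```

```bash
python3 inch.py '[1, 4, 0, 0, 0, 1, 4, 0, 0, 0, 1, 4, 0, 0, 0, 1, 4, 0, 0, 0, 1, 4, 0, 0, 0, 1, 4, 0, 0, 0]'; python3 -c "
from h import *
print(arm.sense()['joint_pos'],arm.sense()['eef_pos'],toolR().round(3))"
```

```text
clock: 6.7
eef_pos: [1.0718, -0.006, 0.3041]
tool_rot: [-0.002, 0.993, -0.021, 0.116]
force: [-0.1, -0.2, -0.5]
grip_width: 0.999
grip_force: 0.0
[-0.05899184  1.18103287  0.02832882  0.0132259   1.70032159  1.55652975] [ 1.07177361 -0.00598653  0.30413767] [[ 0.972 -0.04   0.23 ]
 [-0.041 -0.999 -0.   ]
 [ 0.23  -0.009 -0.973]]
```

Converted, 0.04 m is 4.

```bash
python3 inch.py '[1, 4, 0, 0, 0, 1, 4, 0, 0, 0, 1, 4, 0, 0, 0, 1, 4, 0, 0, 0, 1, 4, 0, 0, 0, 1, 4, 0, 0, 0, 1, 4, 0, 0, 0, 1, 4, 0, 0, 0, 1, 4, 0, 0, 0, 1, 4, 0, 0, 0]'; python3 -c "
from h import *
print(arm.sense()['joint_pos'],arm.sense()['eef_pos'],toolR().round(3))"
```

```text
clock: 7.53
eef_pos: [1.1327, -0.0189, 0.3324]
tool_rot: [-0.003, 0.972, -0.021, 0.236]
force: [-0.2, -0.1, -0.0]
grip_width: 1.005
grip_force: 0.0
[-0.07105377  1.177342    0.02612114  0.02924464  1.46308647  1.54608177] [ 1.13274309 -0.01885647  0.33236602] [[ 0.888 -0.039  0.458]
 [-0.042 -0.999 -0.003]
 [ 0.458 -0.016 -0.889]]
```

Converted, 0.04 m is 4.

```bash
python3 inch.py '[1, 4, 0, 0, 0, 1, 4, 0, 0, 0, 1, 4, 0, 0, 0, 1, 4, 0, 0, 0]'; python3 -c "
from h import *
Rm=toolR();p=arm.sense()['eef_pos']
print(arm.sense()['joint_pos'],p,Rm.round(3))
print(Rm.T@(np.array([.509,-.3255,.048])-p), Rm.T@np.array([0,0,1]))"
```

```text
clock: 7.87
eef_pos: [1.1478, -0.023, 0.3655]
tool_rot: [-0.003, 0.959, -0.021, 0.281]
force: [-0.7, -0.3, 0.4]
grip_width: 1.0
grip_force: 0.0
[-0.07523648  1.15719856  0.02611684  0.03595748  1.38947094  1.54222713] [ 1.14776619 -0.02299572  0.36547127] [[ 0.841 -0.038  0.54 ]
 [-0.041 -0.999 -0.005]
 [ 0.539 -0.018 -0.842]]
[-0.69599845  0.33191311 -0.07575579] [ 0.5392498  -0.01788802 -0.84195586]
```

Converted, -0.035 m is -3.5, 0.016 m is 1.6.

```bash
python3 inch.py '[1, -3.5, 1.6, -0.6, 0, 1, -3.5, 1.6, -0.6, 0, 1, -3.5, 1.6, -0.6, 0, 1, -3.5, 1.6, -0.6, 0, 1, -3.5, 1.6, -0.6, 0, 1, -3.5, 1.6, -0.6, 0, 1, -3.5, 1.6, -0.6, 0, 1, -3.5, 1.6, -0.6, 0, 1, -3.5, 1.6, -0.6, 0, 1, -3.5, 1.6, -0.6, 0]';python3 inch.py '[1, -3.5, 1.6, -0.6, 0, 1, -3.5, 1.6, -0.6, 0, 1, -3.5, 1.6, -0.6, 0, 1, -3.5, 1.6, -0.6, 0, 1, -3.5, 1.6, -0.6, 0, 1, -3.5, 1.6, -0.6, 0, 1, -3.5, 1.6, -0.6, 0, 1, -3.5, 1.6, -0.6, 0, 1, -3.5, 1.6, -0.6, 0, 1, 0, 0, 0, 0]'; python3 -c "
from h import *
Rm=toolR();p=arm.sense()['eef_pos']
print(arm.sense()['joint_pos'],p,Rm.round(3))
print(Rm.T@(np.array([.522,-.3255,.011])-p), Rm.T@np.array([0,0,1]))"
```

```text
clock: 8.7
eef_pos: [0.8643, -0.1517, 0.2469]
tool_rot: [-0.003, 0.959, -0.02, 0.281]
force: [-0.1, -1.2, -0.7]
grip_width: 1.003
grip_force: 0.0
clock: 9.53
eef_pos: [0.5606, -0.2829, 0.1158]
tool_rot: [-0.004, 0.96, -0.022, 0.277]
force: [0.7, -0.6, -0.2]
grip_width: 1.0
grip_force: 0.0
[-0.70490503 -0.05161516  2.11284524  0.55323692  0.70826211  0.55445011] [ 0.56058082 -0.28288562  0.11575647] [[ 0.845 -0.041  0.533]
 [-0.045 -0.999 -0.005]
 [ 0.533 -0.02  -0.846]]
[-0.08650508  0.04622221  0.06825512] [ 0.53286692 -0.01988899 -0.84596529]
```

Converted, -0.029 m is -2.9, 0.0155 m is 1.55.

```bash
python3 inch.py '[1, -2.9, 1.55, -0.4, 0, 1, -2.9, 1.55, -0.4, 0, 1, -2.9, 1.55, -0.4, 0, 1, 0, 0, 0, 0, 1, 0, 0, 0, 0]'; python3 -c "
from h import *
Rm=toolR();p=arm.sense()['eef_pos']
c=cam('wrist'); m,cs,kc=bottle(c,show=proj(c,[.509,-.3255,.034])); print(kc,onz(c,kc[0],.048))
print(arm.sense()['joint_pos'],p,Rm.round(3))
print(Rm.T@(np.array([.522,-.3255,.011])-p), Rm.T@np.array([0,0,1]))"
```

```text
clock: 9.95
eef_pos: [0.4842, -0.326, 0.0826]
tool_rot: [-0.003, 0.96, -0.021, 0.28]
force: [1.3, 0.8, 0.3]
grip_width: 1.002
grip_force: 0.0
((318.1000061035156, 270.20001220703125), 22.58437156677246) [ 0.5068745  -0.32445975  0.048     ]
[-0.88096535 -0.07659774  2.20154796  0.65686903  0.73905364  0.29972329] [ 0.4841994  -0.32601615  0.08258882] [[ 0.842 -0.039  0.538]
 [-0.043 -0.999 -0.006]
 [ 0.538 -0.017 -0.843]]
[-0.00666792 -0.0007529   0.08067888] [ 0.53752307 -0.01746231 -0.84306822]
```

```bash
python3 inch.py '[1, -0.8, -0.1, 1, 0, 1, 0, 0, 3.5, 0, 1, 0, 0, 3.5, 0, 1, 0, 0, 0, 0, 0.3, 0, 0, 0, 0, 0.3, 0, 0, 0, 0, 0.3, 0, 0, 0, 0, 0.3, 0, 0, 0, 0]' 50; python3 -c "
from h import *
Rm=toolR();p=arm.sense()['eef_pos'];print(p,Rm.round(3))
for n in ('wrist','scene'):
  c=cam(n); im=c['im'] if n=='wrist' else cv2.resize(c['im'][140:230,345:465],(640,480))
  cv2.imwrite('pics/g_%s.png'%n,im)
a=cv2.imread('pics/g_wrist.png');b=cv2.imread('pics/g_scene.png');cv2.imwrite('pics/g.png',cv2.resize(np.hstack([a,b]),(800,300)))"
```

```text
clock: 10.67
eef_pos: [0.5224, -0.3253, 0.0138]
tool_rot: [-0.002, 0.959, -0.019, 0.282]
force: [-15.5, 6.4, 32.9]
grip_width: 0.456
grip_force: 48.6
[ 0.52235286 -0.32532253  0.01381195] [[ 0.841 -0.036  0.541]
 [-0.038 -0.999 -0.008]
 [ 0.54  -0.014 -0.841]]
```

View pics/g.png

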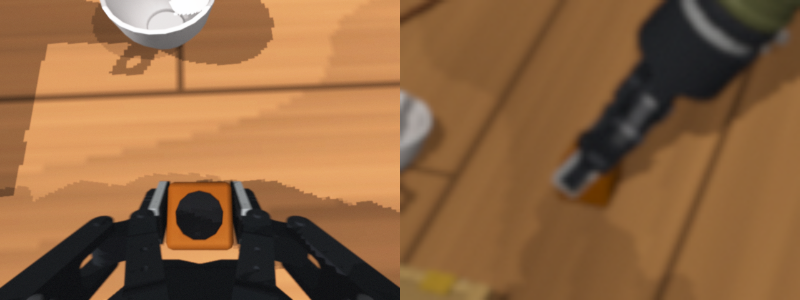

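Converted, 0.005 m is 0.5, -0.008 m is -0.8.

```bash
python3 inch.py '[0.7, 0, 0, 0, 0, 0.7, 0, 0, 0, 0, 0.7, 0.5, 0, -0.8, 0, 0.7, 0, 0, 0, 0, 0.3, 0, 0, 0, 0, 0.3, 0, 0, 0, 0, 0.3, 0, 0, 0, 0, 0.3, 0, 0, 0, 0]' 60; python3 inch.py '[0.3, 1.08, 0, -1.68, 0, 0.3, 1.62, 0, -2.52, 0, 0.3, 1.62, 0, -2.52, 0, 0.3, 1.62, 0, -2.52, 0, 0.3, 0, 0, 0, 0]'; python3 -c "
from h import *
Rm=toolR();p=arm.sense()['eef_pos'];print(p,Rm.round(3))
c=cam('wrist');cv2.imwrite('pics/g2.png',c['im'])
t=cam('scene');m,cs,kc=bottle(t,show=proj(t,p+[-.01,0,.03]));print(kc)
m,cs,kc=bottle(c,show=(320,340));print(kc, onz(c,kc[0],p[2]+.048-.015),cv2.minAreaRect(cs))"
```

```text
clock: 11.43
eef_pos: [0.5215, -0.3248, 0.0208]
tool_rot: [-0.003, 0.96, -0.02, 0.28]
force: [-2.1, -0.5, 5.3]
grip_width: 0.453
grip_force: 62.4
clock: 11.85
eef_pos: [0.524, -0.3289, 0.137]
tool_rot: [0.0, 0.959, -0.019, 0.284]
force: [0.8, -1.4, -0.8]
grip_width: 0.45
grip_force: 61.6
[ 0.52404051 -0.32888988  0.13703549] [[ 0.838 -0.037  0.544]
 [-0.037 -0.999 -0.011]
 [ 0.544 -0.01  -0.839]]
((422.68255615234375, 123.0546646118164), 36.541568756103516)
((319.30328369140625, 340.6803283691406), 35.8330078125) [ 0.50974115 -0.32766605  0.17003549] ((319.5706787109375, 332.70172119140625), (85.44054412841797, 118.97081756591797), 86.633544921875)
```

```bash
python3 inch.py '[0.3, 0.75, -3.33, 0.37, 0, 0.3, 0.75, -3.33, 0.37, 0, 0.3, 0.75, -3.33, 0.37, 0, 0.3, 0.75, -3.33, 0.37, 0, 0.3, 0.75, -3.33, 0.37, 0, 0.3, 0.75, -3.33, 0.37, 0, 0.3, 0.75, -3.33, 0.37, 0, 0.3, 0.75, -3.33, 0.37, 0, 0.3, 0, 0, 0, 0, 0.3, 0, 0, 0, 0]'; python3 -c "
from h import *
c=cam('wrist');c=cam('wrist')
Rm=toolR();p=arm.sense()['eef_pos'];print(p,Rm.round(3))
cv2.imwrite('pics/tray.png',c['im'])
T=np.array([.6755,-.065,.030]);print(Rm.T@(T-p),Rm.T@np.array([0,0,1]))
print(proj(c,[.662,-.065,.014]))"
```

```text
clock: 12.78
eef_pos: [0.5961, -0.06, 0.1384]
tool_rot: [-0.005, 0.961, -0.018, 0.277]
force: [-0.6, -0.1, -2.7]
grip_width: 0.451
grip_force: 61.6
[ 0.59625673 -0.06237778  0.13924662] [[ 0.845 -0.036  0.534]
 [-0.04  -0.999 -0.004]
 [ 0.534 -0.019 -0.846]]
[0.00875018 0.00179038 0.1346901 ] [ 0.53362675 -0.01854061 -0.84551685]
[325.52532439 236.96300189]
```

View pics/tray.png

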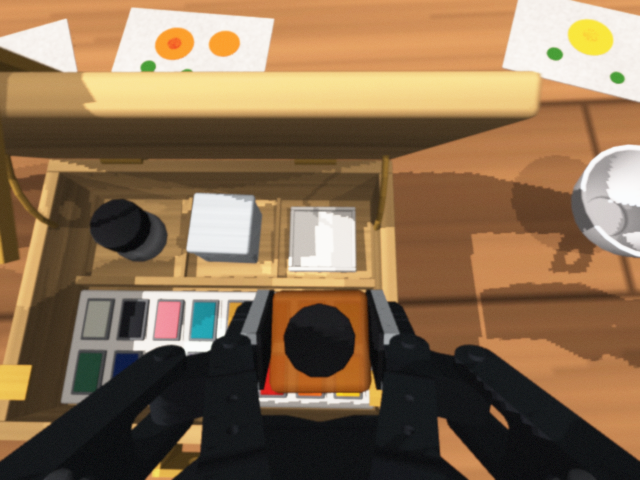

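The manual's scale: shifts go in cm and turns go in units of 0.1 rad. Converting my numbers, 0.03 m is 3, 0.015 m is 1.5.

```bash
python3 inch.py '[0.3, 0.8, 0.05, 1, 0, 0.3, 0, 0, 3, 0, 0.3, 0, 0, 3, 0, 0.3, 0, 0, 3, 0, 0.3, 0, 0, 1.5, 0, 0.3, 0, 0, 0.8, 0, 0.3, 0, 0, 0, 0, 0.3, 0, 0, 0, 0]'; python3 -c "
from h import *
c=cam('wrist');s=arm.sense()
Rm=toolR();p=s['eef_pos'];print(p,s['force'],Rm.round(3))
T=np.array([.675,-.0638,.030]);print(Rm.T@(T-p),Rm.T@np.array([0,0,1]))"
```

```text
clock: 13.55
eef_pos: [0.67, -0.0651, 0.042]
tool_rot: [-0.003, 0.96, -0.021, 0.279]
force: [0.2, 0.1, -1.5]
grip_width: 0.453
grip_force: 61.6
[ 0.67046789 -0.06491302  0.04313119] [ 0.78182164 -0.0287745  -1.16652424] [[ 0.842 -0.038  0.538]
 [-0.041 -0.999 -0.005]
 [ 0.538 -0.018 -0.843]]
[-0.00329094 -0.00105012  0.01350089] [ 0.53776739 -0.01768452 -0.84290776]
```

Converted, 0.003 m is 0.3, 0.005 m is 0.5.

```bash
python3 inch.py '[0.3, -0.15, -0.05, 0.4, 0, 0.3, -0.15, -0.05, 0.5, 0, 0.3, 0, 0, 0.3, 0, 0.3, 0, 0, 0, 0, 0.3, 0, 0, 0, 0]'; python3 inch.py '[0.3, -0.05, 0, 0.1, 0, 0.3, -0.05, 0, 0.1, 0, 0.3, 0, 0, 0, 0]'; python3 -c "
from h import *
c=cam('wrist');cv2.imwrite('pics/in.png',c['im'][150:480,120:560])
m,cs,kc=bottle(c,show=(320,340));print(kc,[onz(c,kc[0],z) for z in(.057,.060)])"
```

```text
clock: 14.02
eef_pos: [0.6743, -0.0627, 0.0307]
tool_rot: [-0.004, 0.96, -0.02, 0.28]
force: [0.7, -0.4, -1.9]
grip_width: 0.448
grip_force: 61.6
clock: 14.27
eef_pos: [0.6757, -0.063, 0.0299]
tool_rot: [-0.003, 0.959, -0.02, 0.281]
force: [-1.8, 0.9, 2.6]
grip_width: 0.447
grip_force: 62.6
((319.4275817871094, 340.5017395019531), 36.03984451293945) [array([ 0.6616154 , -0.06191977,  0.057     ]), array([ 0.66161985, -0.0619748 ,  0.06      ])]
```

View pics/in.png

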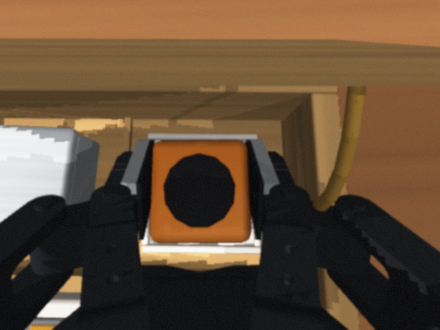

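```bash
python3 inch.py '[0.53, -0.02, 0, 0.05, 0, 0.53, 0, 0, 0, 0, 0.53, 0, 0, 0, 0]'; python3 inch.py '[0.53, 0, 0, -1, 0, 0.53, 0, 0, -2, 0, 0.53, 0, 0, -4, 0, 0.53, 0, 0, -4, 0, 0.53, 0, 0, -4, 0, 0.53, 0, 0, -3, 0, 0.53, 0, 0, 0, 0, 0.53, 0, 0, 0, 0]'; python3 -c "
from h import *
s=arm.sense();print(s['joint_pos'])
c=cam('wrist');cv2.imwrite('pics/out.png',cv2.resize(c['im'],(480,360)))
m,cs,kc=bottle(c,show=proj(c,[.661,-.063,.04]));print(kc,onz(c,kc[0],.057))"
```

```text
clock: 14.57
eef_pos: [0.6761, -0.0621, 0.0298]
tool_rot: [-0.004, 0.959, -0.02, 0.281]
force: [-0.5, 5.2, 4.9]
grip_width: 0.527
grip_force: 3.6
clock: 15.23
eef_pos: [0.5787, -0.0624, 0.1831]
tool_rot: [-0.003, 0.959, -0.02, 0.283]
force: [0.2, -0.3, -0.0]
grip_width: 0.528
grip_force: 0.0
[-0.2645874  -0.30368733  2.20725387  0.21508162  0.69114473  1.2202006 ]
((318.59375, 222.0), 14.6771240234375) [ 0.65963447 -0.06132463  0.057     ]
```

View pics/out.png

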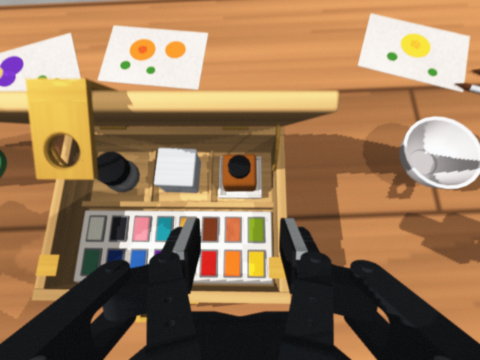

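Converted, -0.026 m is -2.6, -0.019 m is -1.9.

```bash
python3 inch.py '[0.3, -2.6, -1.5, -1.9, 0, 0.3, -2.6, -1.5, -1.9, 0, 0.3, -2.6, -1.5, -1.9, 0, 0.3, -2.6, -1.5, -1.9, 0, 0.3, -2.6, -1.5, -1.9, 0, 0.3, -2.6, -1.5, -1.9, 0, 0.3, -2.6, -1.5, -1.9, 0]' 40; python3 -c "
from h import *
print(arm.sense()['joint_pos'],arm.sense()['eef_pos'],toolR().round(3))";python3 inch.py '[0, -2.95, 0.13, -1.88, 0, 0, -2.95, 0.13, -1.88, 0, 0, -2.95, 0.13, -1.88, 0, 0, -2.95, 0.13, -1.88, 0]' ; python3 -c "
from h import *
print(arm.sense()['joint_pos'],arm.sense()['eef_pos'],toolR().round(3))"
```

```text
clock: 15.87
eef_pos: [0.3707, 0.0544, 0.1919]
tool_rot: [-0.001, 0.962, -0.022, 0.272]
force: [9.1, 1.2, 10.0]
grip_width: 0.301
grip_force: 0.0
[ 0.01436094 -1.024922    2.57796637 -0.0191521   1.037185    1.63542336] [0.3706785  0.05438614 0.19192985] [[ 0.851 -0.041  0.524]
 [-0.043 -0.999 -0.009]
 [ 0.524 -0.015 -0.852]]
clock: 16.2
eef_pos: [0.3374, 0.0974, 0.1923]
tool_rot: [0.014, 0.97, -0.025, 0.242]
force: [0.6, 1.2, -0.1]
grip_width: 0.002
grip_force: 0.0
[ 0.2502247  -1.02006258  2.56182974 -0.17169872  1.13882022  1.90832382] [0.33739379 0.09743341 0.19229768] [[ 0.881 -0.056  0.469]
 [-0.042 -0.998 -0.04 ]
 [ 0.47   0.016 -0.882]]
```

Converted, -0.03 m is -3, -0.016 m is -1.6.

```bash
python3 inch.py '[0, -3, 1.5, -1.6, 0, 0, -3, 1.5, -1.6, 0, 0, -3, 1.5, -1.6, 0, 0, -3, 1.5, -1.6, 0]' ; python3 -c "
from h import *
print(arm.sense()['joint_pos'],arm.sense()['eef_pos'],toolR().round(3))"
```

```text
clock: 16.53
eef_pos: [0.3034, 0.1118, 0.193]
tool_rot: [0.039, 0.976, -0.032, 0.21]
force: [-0.1, -0.0, -0.2]
grip_width: 0.0
grip_force: 0.0
[ 0.39039047 -1.01982051  2.54869235 -0.25298663  1.26231071  2.06017495] [0.30340598 0.11176885 0.19296324] [[ 0.91  -0.078  0.407]
 [-0.045 -0.995 -0.09 ]
 [ 0.412  0.064 -0.909]]
```

Converted, -0.0214 m is -2.14, -0.0075 m is -0.75.

```bash
python3 inch.py '[0, -2.14, 3.2, -0.75, 0, 0, -2.14, 3.2, -0.75, 0, 0, -2.14, 3.2, -0.75, 0, 0, -2.14, 3.2, -0.75, 0, 0, -2.14, 3.2, -0.75, 0]' ; python3 -c "
from h import *
print(arm.sense()['joint_pos'],arm.sense()['eef_pos'],toolR().round(3))"
```

```text
clock: 16.95
eef_pos: [0.3142, 0.027, 0.1973]
tool_rot: [0.064, 0.983, -0.038, 0.165]
force: [0.3, 1.0, -1.1]
grip_width: 0.002
grip_force: 0.0
[ 0.05044557 -1.01990785  2.52885711 -0.15993076  1.31420905  1.71430992] [0.31415619 0.02703847 0.19732613] [[ 0.943 -0.096  0.32 ]
 [-0.054 -0.989 -0.138]
 [ 0.329  0.113 -0.937]]
```

Converted, 0.0326 m is 3.26, -0.031 m is -3.1.

```bash
python3 inch.py '[0, 0.18, 3.26, 0.45, 0, 0, 0.18, 3.26, 0.45, 0, 0, 0.18, 3.26, 0.45, 0, 0, -3.1, -0.98, -1.2, 0, 0, -3.1, -0.98, -1.2, 0, 0, -3.1, -0.98, -1.2, 0, 0, -3.1, -0.98, -1.2, 0, 0, -3.1, -0.98, -1.2, 0]' ; python3 -c "
from h import *
print(arm.sense()['joint_pos'],arm.sense()['eef_pos'],toolR().round(3))"
```

```text
clock: 17.62
eef_pos: [0.294, -0.0016, 0.2041]
tool_rot: [0.069, 0.99, -0.045, 0.117]
force: [0.5, 0.4, 0.6]
grip_width: 0.002
grip_force: 0.0
[-0.06481421 -1.01979366  2.50616616 -0.13319419  1.41828295  1.60158291] [ 0.29402385 -0.00160887  0.20410042] [[ 0.969 -0.105  0.225]
 [-0.073 -0.987 -0.146]
 [ 0.237  0.125 -0.963]]
```

Converted, -0.0295 m is -2.95, -0.0157 m is -1.57.

```bash
python3 inch.py '[0, 0.24, 3.26, 0.48, 0, 0, 0.24, 3.26, 0.48, 0, 0, 0.24, 3.26, 0.48, 0, 0, 0.24, 3.26, 0.48, 0, 0, -2.95, -1.57, -0.93, 0, 0, -2.95, -1.57, -0.93, 0, 0, -2.95, -1.57, -0.93, 0, 0, -2.95, -1.57, -0.93, 0, 0, -2.95, -1.57, -0.93, 0, 0, -2.95, -1.57, -0.93, 0]' ; python3 -c "
from h import *
print(arm.sense()['joint_pos'],arm.sense()['eef_pos'],toolR().round(3))"
```

```text
clock: 18.45
eef_pos: [0.2678, -0.0506, 0.2166]
tool_rot: [0.059, 0.995, -0.047, 0.064]
force: [0.2, 0.5, 0.1]
grip_width: 0.004
grip_force: 0.0
[-0.30051894 -1.01980391  2.47628972 -0.08251758  1.53058838  1.3615811 ] [ 0.26779589 -0.0506304   0.21656724] [[ 0.987 -0.101  0.122]
 [-0.086 -0.989 -0.124]
 [ 0.133  0.112 -0.985]]
```

```bash
python3 inch.py '[0, -0.65, 3.8, 0.4, 0, 0, -0.65, 3.8, 0.4, 0, 0, -0.65, 3.8, 0.4, 0, 0, -2.6, -2.13, -0.6, 0, 0, -2.6, -2.13, -0.6, 0, 0, -2.6, -2.13, -0.6, 0, 0, -2.6, -2.13, -0.6, 0, 0, -2.6, -2.13, -0.6, 0, 0, -2.6, -2.13, -0.6, 0]' ; python3 -c "
from h import *
print(arm.sense()['joint_pos'],arm.sense()['eef_pos'],toolR().round(3))"
```

```text
clock: 19.2
eef_pos: [0.2366, -0.0606, 0.2325]
tool_rot: [0.044, 0.998, -0.049, 0.013]
force: [-0.2, -0.2, 0.2]
grip_width: 0.003
grip_force: 0.0
[-0.3873744  -1.01985924  2.44527839 -0.07429646  1.66269327  1.27326971] [ 0.23656093 -0.06061805  0.23253212] [[ 0.995 -0.099  0.021]
 [-0.097 -0.991 -0.088]
 [ 0.03   0.086 -0.996]]
```

Converted, -0.033 m is -3.3, -0.0165 m is -1.65.

```bash
python3 inch.py '[0, -1.65, 3.7, 0.2, 0, 0, -1.65, 3.7, 0.2, 0, 0, -1.65, 3.7, 0.2, 0, 0, -1.65, 3.7, 0.2, 0, 0, -1.1, -3.3, -0.3, 0, 0, -1.1, -3.3, -0.3, 0, 0, -1.1, -3.3, -0.3, 0, 0, -1.1, -3.3, -0.3, 0, 0, -1.1, -3.3, -0.3, 0]' ; python3 -c "
from h import *
print(arm.sense()['joint_pos'],arm.sense()['eef_pos'],toolR().round(3))"
```

```text
clock: 19.95
eef_pos: [0.2171, -0.0572, 0.2473]
tool_rot: [0.03, 0.998, -0.052, -0.019]
force: [1.1, 0.6, -0.1]
grip_width: 0.004
grip_force: 0.0
[-0.41257447 -1.01993647  2.42045774 -0.07025874  1.75570298  1.24992523] [ 0.21705432 -0.05724619  0.24728826] [[ 0.994 -0.103 -0.041]
 [-0.105 -0.993 -0.057]
 [-0.035  0.061 -0.998]]
```

Converted, -0.0379 m is -3.79, 0.0101 m is 1.01.

```bash
python3 inch.py '[0, 1.01, -3.79, -0.53, 0, 0, 1.01, -3.79, -0.53, 0, 0, 1.01, -3.79, -0.53, 0, 0, 1.01, -3.79, -0.53, 0, 0, 1.01, -3.79, -0.53, 0, 0, 1.01, -3.79, -0.53, 0, 0, 1.01, -3.79, -0.53, 0, 0, 1.01, -3.79, -0.53, 0, 0, 1.01, -3.79, -0.53, 0, 0, 1.01, -3.79, -0.53, 0]' ; python3 inch.py '[0, 1.01, -3.79, -0.53, 0, 0, 1.01, -3.79, -0.53, 0, 0, 1.01, -3.79, -0.53, 0, 0, 1.01, -3.79, -0.53, 0, 0, 1.01, -3.79, -0.53, 0, 0, 1.01, -3.79, -0.53, 0, 0, 1.01, -3.79, -0.53, 0, 0, 1.01, -3.79, -0.53, 0, 0, 1.01, -3.79, -0.53, 0, 0, 1.01, -3.79, -0.53, 0]' ; python3 -c "
from h import *
print(arm.sense()['joint_pos'],arm.sense()['eef_pos'],toolR().round(3))"
```

```text
clock: 20.78
eef_pos: [0.3542, 0.3069, 0.2717]
tool_rot: [0.032, 0.998, -0.049, -0.019]
force: [0.9, -0.4, 0.2]
grip_width: 0.001
grip_force: 0.0
clock: 21.62
eef_pos: [0.4939, 0.6759, 0.2959]
tool_rot: [0.032, 0.998, -0.049, -0.019]
force: [0.2, 0.4, 1.2]
grip_width: -0.001
grip_force: 0.0
[ 0.87861497  0.56541373  0.99262047 -0.00900631  1.65783094  2.54733154] [0.49388768 0.67586685 0.29589   ] [[ 0.994 -0.097 -0.04 ]
 [-0.099 -0.993 -0.063]
 [-0.034  0.067 -0.997]]
```

Converted, -0.035 m is -3.5, 0.0186 m is 1.86.

```bash
python3 inch.py '[0, 1.86, -3.5, -0.3, 0, 0, 1.86, -3.5, -0.3, 0, 0, 1.86, -3.5, -0.3, 0, 0, 1.86, -3.5, -0.3, 0, 0, 1.86, -3.5, -0.3, 0, 0, 1.86, -3.5, -0.3, 0, 0, 0, 0, 0, 0]' ; python3 -c "
from h import *
print(arm.sense()['joint_pos'],arm.sense()['eef_pos'],toolR().round(3))"
```

```text
clock: 22.2
eef_pos: [0.583, 0.8104, 0.2679]
tool_rot: [0.03, 0.998, -0.049, -0.018]
force: [1.9, 1.3, -6.1]
grip_width: -0.002
grip_force: 0.0
[ 0.89517998  1.20399102  0.03890286 -0.00677164  1.9690394   2.56157192] [0.58303753 0.8104489  0.26794611] [[ 0.995 -0.097 -0.039]
 [-0.099 -0.993 -0.059]
 [-0.033  0.062 -0.998]]
```

Converted, -0.035 m is -3.5, 0.0186 m is 1.86.

```bash
python3 inch.py '[0, 1.86, -3.5, -0.3, 0, 0, 1.86, -3.5, -0.3, 0, 0, 1.86, -3.5, -0.3, 0, 0, 0, 0, 0, 0]' ; python3 -c "
from h import *
print(arm.sense()['joint_pos'],arm.sense()['eef_pos'],toolR().round(3))"
```

```text
clock: 22.53
eef_pos: [0.5955, 0.8345, 0.2648]
tool_rot: [-0.008, 0.999, -0.049, 0.008]
force: [-0.1, 0.0, -1.1]
grip_width: 0.0
grip_force: 0.0
[ 0.89946549  1.21349613  0.02687368 -0.00298101  1.87853183  2.56735614] [0.59545804 0.83445958 0.26480903] [[ 0.995 -0.098  0.016]
 [-0.098 -0.995  0.016]
 [ 0.015 -0.018 -1.   ]]
```

Converted, 0.038 m is 3.8, 0.0102 m is 1.02.

```bash
python3 inch.py '[0, 1.02, 3.8, -0.15, 0, 0, 1.02, 3.8, -0.15, 0, 0, 1.02, 3.8, -0.15, 0, 0, 1.02, 3.8, -0.15, 0, 0, 1.02, 3.8, -0.15, 0, 0, 1.02, 3.8, -0.15, 0, 0, 1.02, 3.8, -0.15, 0, 0, 1.02, 3.8, -0.15, 0, 0, 1.02, 3.8, -0.15, 0, 0, 1.02, 3.8, -0.15, 0, 0, 1.02, 3.8, -0.15, 0]' ; python3 inch.py '[0, 1.02, 3.8, -0.15, 0, 0, 1.02, 3.8, -0.15, 0, 0, 1.02, 3.8, -0.15, 0, 0, 1.02, 3.8, -0.15, 0, 0, 1.02, 3.8, -0.15, 0, 0, 1.02, 3.8, -0.15, 0, 0, 1.02, 3.8, -0.15, 0, 0, 1.02, 3.8, -0.15, 0, 0, 1.02, 3.8, -0.15, 0, 0, 0, 0, 0, -0.56, 0, 0, 0, 0, 0]' ; python3 -c "
from h import *
p=arm.sense()['eef_pos'];Rm=toolR();print(arm.sense()['joint_pos'],p,Rm.round(3))
t=cam('top');H=np.array([.7094,.0072,.062])
for n,T in (('pre',[.73,.007,.2]),('1.17',[.7094-.03,.0085,.196])): print(n,(Rm.T@(np.array(T)-p)).round(4))"
```

```text
clock: 23.45
eef_pos: [0.665, 0.4378, 0.2812]
tool_rot: [-0.01, 0.999, -0.049, 0.009]
force: [0.8, 0.5, 0.5]
grip_width: 0.001
grip_force: 0.0
clock: 24.37
eef_pos: [0.723, 0.0874, 0.2894]
tool_rot: [-0.009, 1.0, -0.023, 0.009]
force: [0.0, -0.2, 0.5]
grip_width: -0.006
grip_force: 0.0
[0.04015548 0.25342116 1.40579361 0.01725147 1.46245197 1.65461424] [0.72295171 0.08741782 0.28937267] [[ 0.999 -0.045  0.019]
 [-0.046 -0.999  0.018]
 [ 0.018 -0.019 -1.   ]]
pre [0.0091 0.0817 0.088 ]
1.17 [-0.0416  0.0825  0.0911]
```

Converted, 0.0293 m is 2.93, 0.027 m is 2.7.

```bash
python3 inch.py '[0, 0.3, 2.7, 2.93, 0, 0, 0.3, 2.7, 2.93, 0, 0, 0.3, 2.7, 2.93, 0, 0, -1.7, 0, 0, 0, 0, -1.7, 0, 0.2, 0, 0, -1.6, 0, 0.2, 0, 0, 0, 0, 0, 0]' ; python3 inch.py '[0, -1.27, 0, 0.4, 0, 0, -1.27, 0, 0.6, 0, 0, -1.27, 0, 0.8, 0, 0, 0, 0, 0, 0]'; python3 -c "
from h import *
p=arm.sense()['eef_pos'];Rm=toolR();print(p,Rm.round(3))
H=np.array([.7094,.0072,.062]);print(p-H)"
```

```text
clock: 25.0
eef_pos: [0.6775, 0.0143, 0.1936]
tool_rot: [-0.009, 1.0, -0.021, 0.008]
force: [1.4, -0.1, -0.4]
grip_width: 0.001
grip_force: 0.0
clock: 25.33
eef_pos: [0.6412, 0.0159, 0.1757]
tool_rot: [-0.009, 1.0, -0.021, 0.009]
force: [0.1, -0.3, -0.3]
grip_width: -0.001
grip_force: 0.0
[0.64119554 0.01594529 0.17566822] [[ 0.999 -0.041  0.018]
 [-0.042 -0.999  0.018]
 [ 0.017 -0.019 -1.   ]]
[-0.06820446  0.00874529  0.11366822]
```

```bash
python3 inch.py '[0, -1.05, 0, 0.9, 0, 0, -1.05, 0, 1, 0, 0, -1, 0, 1, 0]' ; python3 -c "
from h import *
t=cam('scene');p=arm.sense()['eef_pos'];print(p)
h=cv2.cvtColor(t['im'],cv2.COLOR_BGR2HSV);u=proj(t,p).astype(int);print(u)
cv2.imwrite('pics/lid1.png',cv2.resize(t['im'][120:360,200:440],(600,600)))"
```

```text
clock: 25.58
eef_pos: [0.6136, 0.0171, 0.1483]
tool_rot: [-0.009, 1.0, -0.021, 0.011]
force: [2.8, -0.2, 1.2]
grip_width: 0.003
grip_force: 1.2
[0.61053212 0.01733053 0.14492087]
[308 217]
```

View pics/lid1.png

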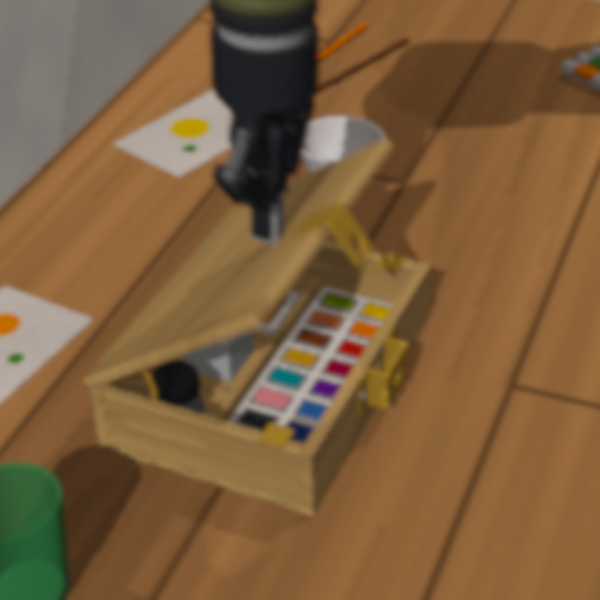

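```bash
python3 inch.py '[0, -0.9, 0, 1.1, 0, 0, -0.7, 0, 1.2, 0, 0, -0.6, 0, 1.3, 0, 0, -0.4, 0, 1.4, 0, 0, -0.3, 0, 1.4, 0]'; python3 inch.py '[0, -0.2, 0, 0.9, 0, 0, 0, 0, 0.5, 0, 0, 0, 0, 0, 0]';python3 -c "
from h import *
print(arm.sense()['eef_pos']-np.array([.7094,.0072,.062]))"
```

```text
clock: 26.05
eef_pos: [0.5836, 0.0189, 0.0808]
tool_rot: [-0.009, 1.0, -0.021, 0.009]
force: [0.7, -1.7, 1.5]
grip_width: -0.0
grip_force: 1.1
clock: 26.3
eef_pos: [0.5818, 0.0192, 0.0718]
tool_rot: [-0.009, 1.0, -0.021, 0.007]
force: [-16.4, -0.8, 28.9]
grip_width: -0.001
grip_force: 14.3
[-0.12758034  0.01201962  0.00982053]
```

Converted, -0.04 m is -4, -0.037 m is -3.7.

```bash
python3 inch.py '[0, 0, 0, -4, 0, 0, 0, 0, -4, 0, 1, -0.87, -3.7, -0.6, 0, 1, -0.87, -3.7, -0.6, 0, 1, -0.87, -3.7, -0.6, 0, 1, -0.87, -3.7, -0.6, 0, 1, -0.87, -3.7, -0.6, 0, 1, -0.87, -3.7, -0.6, 0, 1, -0.87, -3.7, -0.6, 0, 1, 0, 0, 0, 0, 1, 0, 0, 0, 0]'; cat >> h.py <<'E'
def pin(c,near=None):
    h=cv2.cvtColor(c["im"],cv2.COLOR_BGR2HSV)
    m=((h[...,0]>=19)&(h[...,0]<=32)&(h[...,1]>110)&(h[...,2]>60)).astype(np.uint8)
    if near is not None:
        w=np.zeros_like(m); cv2.circle(w,tuple(int(x) for x in near[0]),near[1],1,-1); m&=w
    m=cv2.morphologyEx(m,cv2.MORPH_OPEN,np.ones((3,3)))
    return m,max(cv2.findContours(m,0,2)[0],key=cv2.contourArea)
E
python3 - <<'E'
from h import *
c=cam('wrist');c=cam('wrist');t=cam('top');s=cam('scene')
print(arm.sense()['eef_pos'],toolR().round(3))
for n,k,r in(('w',c,90),('t',t,30),('s',s,35)):
    m,cs=pin(k,(proj(k,[.54,.295,.006]),r))
    P=np.array([onz(k,q[0],.006)[:2] for q in cs]); 
    M=np.argwhere(m)[:,::-1]; G=np.array([onz(k,q,.006)[:2] for q in M]); mu=G.mean(0)
    w,v=np.linalg.eigh(np.cov((G-mu).T)); d=v[:,1]; d*=np.sign(d@[.03,-.025])
    L=(G-mu)@d; W=(G-mu)@[-d[1],d[0]]
    hd=L<L.min()+.02; sh=L>L.max()-.025
    print(n,len(M),mu.round(4),np.degrees(np.arctan2(d[1],d[0])).round(1),'len',(L.max()-L.min()).round(4),'headW',np.ptp(W[hd]).round(4),'shW',np.ptp(W[sh]).round(4),'shc',G[sh].mean(0).round(4),'hdc',G[hd].mean(0).round(4),'tip',(mu+d*L.max()).round(4),'end',(mu+d*L.min()).round(4))
E
```

```text
clock: 27.22
eef_pos: [0.5291, 0.2802, 0.1928]
tool_rot: [-0.009, 1.0, -0.019, 0.008]
force: [-0.4, 0.3, -0.0]
grip_width: 0.999
grip_force: 0.0
[0.52980639 0.27706148 0.19231791] [[ 0.999 -0.044  0.017]
 [-0.044 -0.999  0.017]
 [ 0.016 -0.018 -1.   ]]
w 1108 [0.5368 0.3027] -39.4 len 0.0584 headW 0.0273 shW 0.0105 shc [0.5545 0.2882] hdc [0.5276 0.3103] tip [0.5648 0.2797] end [0.5197 0.3168]
t 315 [0.5385 0.3007] -40.4 len 0.0584 headW 0.0305 shW 0.0127 shc [0.5557 0.2863] hdc [0.5295 0.3086] tip [0.5659 0.2773] end [0.5214 0.3152]
s 384 [0.5366 0.3028] -40.5 len 0.0616 headW 0.0299 shW 0.0117 shc [0.5561 0.2868] hdc [0.5269 0.3113] tip [0.5659 0.2778] end [0.5191 0.3178]
```

Converted, -0.0297 m is -2.97, 0.025 m is 2.5, 0.11 rad is 1.1.

```bash
python3 inch.py '[0.5, -0.68, -2.97, 0, 0, 0.5, 0, 0, 2.5, 1.1, 0.5, 0, 0, 2.5, 1.1, 0.5, 0, 0, 2.5, 1.1, 0.5, 0, 0, 2.5, 1.1, 0.5, 0, 0, 2.5, 1.1, 0.5, 0, 0, 2.5, 1.05, 0.5, 0, 0, 0, 0, 0.5, 0, 0, 0, 0]'; python3 - <<'E'
from h import *
c=cam('wrist');p=arm.sense()['eef_pos'];Rm=toolR();print(p,Rm.round(3),arm.sense()['grip_width'])
m,cs=pin(c,(proj(c,[.54,.298,.006]),120)); r=cv2.minAreaRect(cs); print(r)
T=np.array([.5275,.3103,.002]);print(Rm.T@(T-p))
G=np.array([onz(c,q,.006)[:2] for q in np.argwhere(m)[:,::-1]]); mu=G.mean(0); w,v=np.linalg.eigh(np.cov((G-mu).T)); d=v[:,1]; L=(G-mu)@d
print(mu,np.degrees(np.arctan2(d[1],d[0])),mu+d*L.max(),mu+d*L.min(),np.degrees(np.arctan2(Rm[1,0],Rm[0,0])))
E
```

```text
clock: 28.17
eef_pos: [0.5261, 0.3091, 0.042]
tool_rot: [-0.01, 0.94, -0.341, 0.004]
force: [0.5, -0.3, 0.7]
grip_width: 0.501
grip_force: 0.0
[0.52750931 0.31000531 0.04409552] [[ 0.767 -0.641  0.018]
 [-0.642 -0.767  0.018]
 [ 0.002 -0.025 -1.   ]] 0.5011918095214584
((317.0, 237.0), (110.0, 52.0), 90.0)
[-0.00029299  0.00083036  0.04208735]
[0.53726898 0.3034268 ] 140.13244825794257 [0.5194726  0.31828976] [0.56509691 0.2801858 ] -39.914195638847005
```

Converted, 0.02 m is 2, 0.002 m is 0.2.

```bash
python3 inch.py '[0.5, 0, 0.05, 2, 0, 0.5, 0, 0, 2, 0, 0.5, 0, 0, 0.2, 0, 0.5, 0, 0, 0, 0, 0.1, 0, 0, 0, 0, 0.1, 0, 0, 0, 0, 0.1, 0, 0, 0, 0, 0.1, 0, 0, 0, 0]' 80; python3 inch.py '[0.1, 0, 0, -2, 0, 0.1, 0, 0, -3, -1.1, 0.1, 0, 0, -3, -1.1, 0.1, 0, 0, 0, -1.1, 0.1, 0, 0, 0, -1.1, 0.1, 0, 0, 0, -1.1, 0.1, 0, 0, 0, -1.03, 0.1, 0, 0, 0, 0, 0.1, 0, 0, 0, 0]'; cat > pinhand.py <<'E'
from h import *
c=cam('wrist');p=arm.sense()['eef_pos'];Rm=toolR();print(p,Rm.round(3))
z=p[2]+.004
m,cs=pin(c,(proj(c,p+Rm[:,0]*.018+[0,0,.004]),90))
G=np.array([onz(c,q,z)[:2] for q in np.argwhere(m)[:,::-1]]); mu=G.mean(0); w,v=np.linalg.eigh(np.cov((G-mu).T)); d=v[:,1]*np.sign(v[0,1]); L=(G-mu)@d
sh=L>L.max()-.025; S=G[sh]; q=np.polyfit(S[:,0],S[:,1],1)
print(mu,'yaw',np.degrees(np.arctan2(d[1],d[0])),'shank yaw',np.degrees(np.arctan(q[0])),'tip',mu+d*L.max(),'len',np.ptp(L),'shc',S.mean(0))
t=cam('top');m,cs=pin(t,(proj(t,p+Rm[:,0]*.018+[0,0,.004]),22))
G=np.array([onz(t,q,z)[:2] for q in np.argwhere(m)[:,::-1]]);print('top',len(G),G.mean(0),G.max(0),G.min(0))
E
python3 pinhand.py
```

```text
clock: 28.88
eef_pos: [0.5292, 0.312, 0.0045]
tool_rot: [-0.013, 0.94, -0.342, 0.007]
force: [-1.2, -0.9, 6.3]
grip_width: 0.298
grip_force: 79.4
clock: 29.63
eef_pos: [0.5261, 0.3099, 0.0822]
tool_rot: [-0.009, 1.0, -0.023, 0.009]
force: [-0.1, 1.0, -1.5]
grip_width: 0.294
grip_force: 78.9
[0.52610388 0.30989257 0.08210394] [[ 0.999 -0.047  0.019]
 [-0.047 -0.999  0.018]
 [ 0.018 -0.019 -1.   ]]
[0.54216973 0.31051248] yaw -5.251220240488762 shank yaw -4.085255612324637 tip [0.57533517 0.30746429] len 0.05873044343567613 shc [0.56254421 0.30867352]
top 109 [0.56060013 0.30602162] [0.57536162 0.31252185] [0.54693085 0.30014754]
```

Converted, -0.02 m is -2, -0.0044 m is -0.44.

```bash
python3 inch.py '[0.1, -2.2, 3.3, -0.44, 0, 0.1, -2.2, 3.3, -0.44, 0, 0.1, -2.2, 3.3, -0.44, 0, 0.1, -2, 3.3, -0.44, 0, 0.1, -0.2, 4.1, -0.44, 0, 0.1, -0.2, 4.1, -0.44, 0, 0.1, -0.1, 4.1, -0.44, 0, 0.1, 0, 4.1, -0.44, 0, 0.1, 0, 0, 0, 0, 0.1, 0, 0, 0, 0]'; sed -i 's/z=p\[2\]+.004/z=p[2]+.0015/' pinhand.py; python3 pinhand.py; cat > keep.py <<'E'
from h import *
for n in('wrist','top','scene'):
    c=cam(n); u=proj(c,[.509,.0155,.061])
    h=cv2.cvtColor(c["im"],cv2.COLOR_BGR2HSV)
    m=((h[...,0]>=19)&(h[...,0]<=32)&(h[...,1]>150)&(h[...,2]>60)).astype(np.uint8)
    if n=='wrist': cv2.imwrite('pics/k.png',c['im']); 
    N,l,st,ce=cv2.connectedComponentsWithStats(m)
    print(n,u)
    for i in range(1,N):
        if st[i,4]>25 and np.hypot(*(ce[i]-u))<130:
            x,y,w,hh,a=st[i]; print('  ',st[i],ce[i].round(1),'z61 L/R/far/near',onz(c,(x,y+hh/2),.061)[:2].round(4),onz(c,(x+w-1,y+hh/2),.061)[:2].round(4),onz(c,(x+w/2,y),.061)[:2].round(4),onz(c,(x+w/2,y+hh-1),.061)[:2].round(4))
E
python3 keep.py
```

```text
clock: 30.57
eef_pos: [0.4216, 0.0155, 0.1105]
tool_rot: [-0.009, 1.0, -0.026, 0.01]
force: [0.3, 0.6, -1.8]
grip_width: 0.293
grip_force: 79.1
[0.42148201 0.01690065 0.11016976] [[ 0.999 -0.048  0.019]
 [-0.048 -0.999  0.018]
 [ 0.018 -0.019 -1.   ]]
[0.43743999 0.0161226 ] yaw -5.712216798243297 shank yaw -4.9240756216453745 tip [0.47035069 0.01283059] len 0.059829983712817274 shc [0.45765358 0.01415833]
wrist [320.06839189 102.08381073]
   [ 235    0  152  110 7404] [309.   57.5] z61 L/R/far/near [0.5323 0.0558] [ 0.5288 -0.0172] [0.5538 0.0178] [0.506  0.0202]
top [293.47286841 299.50497665]
   [273 274  42  29 553] [293.1 289.8] z61 L/R/far/near [0.5255 0.0526] [ 0.5307 -0.0185] [0.5537 0.0183] [0.5048 0.0142]
scene [358.56975121 261.725978  ]
   [269 168  14   7  79] [275.5 170.8] z61 L/R/far/near [ 0.8259 -0.2352] [ 0.7954 -0.2461] [ 0.8168 -0.2565] [ 0.8044 -0.2302]
   [379 245  16   9  87] [387.2 248.4] z61 L/R/far/near [ 0.4822 -0.0345] [ 0.4538 -0.0447] [ 0.471  -0.0539] [ 0.464  -0.0293]
   [337 249  27  37 542] [351.  264.7] z61 L/R/far/near [0.5428 0.046 ] [0.4956 0.0289] [ 0.5367 -0.0164] [0.5022 0.0838]Traceback (most recent call last):
  File "pinhand.py", line 8, in <module>
    t=cam('top');m,cs=pin(t,(proj(t,p+Rm[:,0]*.018+[0,0,.004]),22))
                      ~~~^^^^^^^^^^^^^^^^^^^^^^^^^^^^^^^^^^^^^^^^^^
  File "h.py", line 42, in pin
    return m,max(cv2.findContours(m,0,2)[0],key=cv2.contourArea)
             ~~~^^^^^^^^^^^^^^^^^^^^^^^^^^^^^^^^^^^^^^^^^^^^^^^^
ValueError: max() iterable argument is empty
```

```bash
cat > k2.py <<'E'
from h import *
p=arm.sense()['eef_pos'];Rm=toolR();print(p,'tool yaw',np.degrees(np.arctan2(Rm[1,0],Rm[0,0])).round(2))
for n in('wrist','top'):
    c=cam(n); h=cv2.cvtColor(c["im"],cv2.COLOR_BGR2HSV)
    m=((h[...,0]>=17)&(h[...,0]<=34)&(h[...,1]>120)&(h[...,2]>40)).astype(np.uint8)
    v=int(round(proj(c,[.507,.0155,.061])[1])); u0=int(proj(c,[.507,.0155,.061])[0])
    for r in range(v-8,v+9,2 if n=='wrist' else 1):
        k=np.flatnonzero(m[r,u0-70:u0+70])+u0-70
        if len(k)>3: a,b=onz(c,(k[0]-.5,r),.061),onz(c,(k[-1]+.5,r),.061); print(n,r,k[0],k[-1],'x',a[0].round(4),'yc',((a+b)/2)[1].round(4),'w',np.linalg.norm(a-b).round(4))
    if n=='wrist':
        pts=[]
        for s in np.arange(.016,.047,.004):
            r=int(round(proj(c,p+Rm[:,0]*s+[0,0,.0015])[1])); uu=int(proj(c,p+Rm[:,0]*s)[0]); k=np.flatnonzero(m[r,uu-40:uu+40])+uu-40
            if len(k): a,b=onz(c,(k[0]-.5,r),p[2]+.0015),onz(c,(k[-1]+.5,r),p[2]+.0015); print('pin s',s.round(3),r,k[0],k[-1],((a+b)/2)[:2].round(4),'w',np.linalg.norm(a-b).round(4), 'tool y',(Rm.T@((a+b)/2-p))[1].round(4))
E
python3 k2.py
```

```text
[0.42125508 0.01887294 0.10961179] tool yaw -2.44
wrist 98 269 358 x 0.5118 yc 0.0201 w 0.0448
wrist 100 269 358 x 0.5109 yc 0.0201 w 0.0448
wrist 102 269 358 x 0.51 yc 0.0202 w 0.0449
wrist 104 269 358 x 0.509 yc 0.0202 w 0.0449
wrist 106 270 357 x 0.5081 yc 0.0203 w 0.044
wrist 108 278 353 x 0.5069 yc 0.0193 w 0.0381
pin s 0.016 274 290 350 [0.437  0.0189] w 0.0257 tool y -0.0007
pin s 0.02 265 307 334 [0.441  0.0185] w 0.0117 tool y -0.0005
pin s 0.024 256 307 334 [0.445  0.0184] w 0.0116 tool y -0.0005
pin s 0.028 247 307 334 [0.4489 0.0182] w 0.0115 tool y -0.0005
pin s 0.032 237 307 335 [0.4532 0.0178] w 0.0118 tool y -0.0003
pin s 0.036 228 307 335 [0.457  0.0177] w 0.0118 tool y -0.0003
pin s 0.04 218 308 335 [0.4611 0.0173] w 0.0113 tool y -0.0002
pin s 0.044 208 310 333 [0.4652 0.0171] w 0.0096 tool y -0.0002
top 293 279 331 x 0.5184 yc -0.0035 w 0.092
top 294 279 340 x 0.5166 yc -0.0115 w 0.1076
top 295 279 348 x 0.5149 yc -0.0185 w 0.1214
top 296 279 356 x 0.5132 yc -0.0256 w 0.1353
top 297 279 362 x 0.5114 yc -0.0309 w 0.1456
top 298 279 362 x 0.5097 yc -0.031 w 0.1455
top 299 279 362 x 0.508 yc -0.0311 w 0.1454
top 300 226 362 x 0.4996 yc 0.0144 w 0.2369
top 301 225 361 x 0.4978 yc 0.016 w 0.2367
top 302 224 305 x 0.4959 yc 0.065 w 0.1415
top 303 223 304 x 0.4941 yc 0.0665 w 0.1414
```

Converted, -0.0039 m is -0.39, 0.034 m is 3.4.

```bash
python3 inch.py '[0.1, 0, -0.39, 3.4, 0, 0.1, 1, 0, 3.4, 0, 0.1, 1.33, 0, 0, 0, 0.1, 0, 0, 0, 0, 0.1, 0, 0, 0, 0, 0.1, 0, 0, 0, 0]'; python3 k2.py | grep -v top; python3 -c "
from h import *
s=arm.sense();print(s['eef_pos'],toolR().round(4))"
```

```text
clock: 31.42
eef_pos: [0.4466, 0.0221, 0.0433]
tool_rot: [-0.009, 1.0, -0.022, 0.009]
force: [0.6, -0.2, -0.5]
grip_width: 0.299
grip_force: 79.1
[0.44657871 0.02212609 0.04326111] tool yaw -2.5
wrist 161 262 385 x 0.5108 yc 0.0187 w 0.0424
wrist 163 262 384 x 0.5102 yc 0.0189 w 0.0421
wrist 165 262 384 x 0.5095 yc 0.0189 w 0.0421
wrist 167 262 384 x 0.5088 yc 0.019 w 0.0422
wrist 169 262 384 x 0.5081 yc 0.019 w 0.0423
pin s 0.016 274 290 349 [0.4623 0.0224] w 0.0253 tool y -0.0009
pin s 0.02 265 307 334 [0.4663 0.0218] w 0.0117 tool y -0.0005
pin s 0.024 256 307 334 [0.4703 0.0216] w 0.0116 tool y -0.0005
pin s 0.028 247 307 334 [0.4742 0.0214] w 0.0115 tool y -0.0005
pin s 0.032 237 307 335 [0.4785 0.021 ] w 0.0119 tool y -0.0003
pin s 0.036 228 307 335 [0.4823 0.0209] w 0.0118 tool y -0.0003
pin s 0.04 218 307 335 [0.4864 0.0207] w 0.0117 tool y -0.0004
pin s 0.044 208 310 333 [0.4905 0.0204] w 0.0096 tool y -0.0002
[0.44653335 0.02188783 0.04348049] [[ 0.9988 -0.0438  0.0201]
 [-0.0442 -0.9989  0.0177]
 [ 0.0193 -0.0186 -0.9996]]
```

```bash
python3 inch.py '[0.1, 0, -0.07, 0.13, 0, 0.1, 0.8, 0, 0, 0, 0.1, 0.8, 0, 0, 0, 0.1, 0.4, 0, 0, 0, 0.1, 0, 0, 0, 0, 0.1, 0, 0, 0, 0]'; python3 inch.py '[0.1, 0.4, 0, 0, 0, 0.1, 0.4, 0, 0, 0, 0.1, 0, 0, 0, 0]'
```

```text
clock: 32.02
eef_pos: [0.4665, 0.0214, 0.0415]
tool_rot: [-0.009, 1.0, -0.022, 0.009]
force: [-0.5, -0.6, -0.8]
grip_width: 0.294
grip_force: 79.1
clock: 32.27
eef_pos: [0.4749, 0.0211, 0.0418]
tool_rot: [-0.009, 1.0, -0.022, 0.009]
force: [-0.5, -0.1, -1.2]
grip_width: 0.293
grip_force: 79.1
```

```bash
python3 inch.py '[0.1, 0.4, 0, 0, 0, 0.1, 0.4, 0, 0, 0, 0.1, 0.4, 0, 0, 0, 0.1, 0, 0, 0, 0]'; python3 inch.py '[0.1, 0.3, 0, 0, 0, 0.1, 0.3, 0, 0, 0, 0.1, 0, 0, 0, 0]';  python3 inch.py '[0.1, 0.2, 0, 0, 0, 0.1, 0.1, 0, 0, 0, 0.1, 0, 0, 0, 0]'
```

```text
clock: 32.6
eef_pos: [0.487, 0.0205, 0.0421]
tool_rot: [-0.009, 1.0, -0.022, 0.009]
force: [-0.5, 0.9, -1.0]
grip_width: 0.296
grip_force: 79.1
clock: 32.85
eef_pos: [0.4917, 0.0204, 0.0417]
tool_rot: [-0.009, 1.0, -0.022, 0.008]
force: [-2.8, -0.4, 0.2]
grip_width: 0.297
grip_force: 79.2
clock: 33.1
eef_pos: [0.4919, 0.0204, 0.0407]
tool_rot: [-0.009, 1.0, -0.022, 0.005]
force: [-9.9, -0.8, 3.6]
grip_width: 0.297
grip_force: 79.8
```

The manual's scale: shifts go in cm and turns go in units of 0.1 rad. Converting my numbers, -0.03 m is -3, 0.005 m is 0.5.

```bash
python3 inch.py '[0.6, 0, 0, 0, 0, 0.6, 0, 0, 0, 0, 0.6, 0, 0, 0, 0, 0.6, -3, 0, 0, 0, 0.6, -3, 0, 0, 0, 0, 0, 0, 0.5, 0, 0, 0, 0, 0, 0, 0, 0, 0, 0, 0]' 20; python3 inch.py '[0, 2, 0, 0, 0, 0, 1.2, 0, 0, 0, 0, 0.4, 0, 0, 0, 0, 0, 0, 0, 0]'; python3 inch.py '[0, 0.3, 0, 0, 0, 0, 0.2, 0, 0, 0, 0, 0, 0, 0, 0]'
```

```text
clock: 33.77
eef_pos: [0.4362, 0.0229, 0.0365]
tool_rot: [-0.009, 1.0, -0.022, 0.01]
force: [-0.3, 0.3, -0.2]
grip_width: 0.181
grip_force: 0.0
clock: 34.1
eef_pos: [0.4715, 0.0214, 0.0367]
tool_rot: [-0.009, 1.0, -0.022, 0.007]
force: [-4.5, -0.0, 3.3]
grip_width: -0.003
grip_force: 2.4
clock: 34.35
eef_pos: [0.4719, 0.0215, 0.0357]
tool_rot: [-0.009, 1.0, -0.022, 0.001]
force: [-19.2, 0.1, 15.1]
grip_width: 0.002
grip_force: 9.4
```

Converted, -0.04 m is -4, -0.03 m is -3.

```bash
python3 inch.py '[0, -3, 0, 0, 0, 0, -4, 0, 0, 0, 0, -2, 0, -3, 0, 0, 0, 0, -4, 0, 0, 0, 0, -4, 0, 0, 0, 0, 0, 0, 0, 0, 0, 0, 0, 0, 0, 0, 0, 0]'; python3 - <<'E'
from h import *
c=cam('wrist');s=cam('scene');t=cam('top');print(arm.sense()['eef_pos'])
def comps(c,n,P,r):
    h=cv2.cvtColor(c["im"],cv2.COLOR_BGR2HSV); u=proj(c,P)
    m=((h[...,0]>=17)&(h[...,0]<=34)&(h[...,1]>120)&(h[...,2]>40)).astype(np.uint8); w=np.zeros_like(m);cv2.circle(w,tuple(int(x) for x in u),r,1,-1);m&=w
    return m
m=comps(c,'w',[.5,.02,.05],110)
# head near edge (z .05 top of head), per-row widths
for x in np.arange(.474,.545,.004):
    z=.05 if x<.505 else (.061 if x<.513 else .075); u,v=proj(c,[x,.0203-.043*(x-.5066),z]); r=int(round(v)); 
    if 0<=r<480:
        k=np.flatnonzero(m[r,int(u)-90:int(u)+90])+int(u)-90
        if len(k)>2: a,b=onz(c,(k[0],r),z),onz(c,(k[-1],r),z); print(x.round(3),len(k),'yc',((a+b)/2)[1].round(4),'w',abs(a-b)[1].round(4))
# glass & bowl check in top view vs first picture
o=cv2.imread('pics/top0.png')
for n,(x,y,w,hh) in dict(glass=(125,155,70,70),bowl=(440,195,65,60)).items():
    print(n,np.abs(o[y:y+hh,x:x+w].astype(int)-t['im'][y:y+hh,x:x+w]).mean().round(2))
E
```

```text
clock: 35.02
eef_pos: [0.3852, 0.0231, 0.1457]
tool_rot: [-0.009, 1.0, -0.022, 0.01]
force: [-0.2, -0.2, -1.0]
grip_width: -0.002
grip_force: 0.0
[0.38359435 0.02326646 0.14345467]
0.482 42 yc 0.0217 w 0.0253
0.486 44 yc 0.0215 w 0.0264
0.49 45 yc 0.021 w 0.0268
0.494 45 yc 0.0209 w 0.0267
0.498 45 yc 0.0207 w 0.0266
0.502 46 yc 0.0208 w 0.027
0.506 77 yc 0.0202 w 0.0432
0.51 79 yc 0.02 w 0.0441
0.514 133 yc 0.0205 w 0.0941
0.518 148 yc 0.0188 w 0.0904
0.522 142 yc 0.0202 w 0.093
glass 0.86
bowl 8.67
```

```bash
python3 - <<'E'
from h import *
t=cam('top');o=cv2.imread('pics/top0.png')
for im in(o,t['im']):
    c=im[190:260,435:510]; h=cv2.cvtColor(c,cv2.COLOR_BGR2HSV); m=((h[...,1]<70)&(h[...,2]>60)).astype(np.uint8)
    k=max(cv2.findContours(m,0,2)[0],key=cv2.contourArea); print(cv2.minEnclosingCircle(k),cv2.contourArea(k))
# lid front-left/right corner top z=.072 check: lid panel edge vs two views is skipped; strap front corner
E
```

```text
((36.54066848754883, 34.57775115966797), 25.46293067932129) 1801.5
((36.97541046142578, 33.98360824584961), 25.524452209472656) 1804.5
```

Bowl unmoved, the pin is home and the lid is shut, so I am handing in.

```bash
python3 -c "
from bench import arm
print(arm.close_job())"
```

```text
the job is handed in; nothing more can be done
None
```

The job was handed in at about 35 s: the bottle was placed upright in the tray, the lid was closed and locked with the pin home against the keeper, and a before/after image check showed the glass and bowl unmoved; the jar and tin were not re-checked under the closed lid.

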